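Draw the syringe pump's pusher back to its load stop

TASK

Get the syringe pump ready for its next syringe: with the fingertips press the rubber pad in the middle of the pusher block down to free its brake, and while keeping it pressed push the block along the rods, away from the empty syringe cradle, until it rests against the steel stop bar. Then lift straight off so that the pad springs up and the brake holds the block there. Never force the block along with the pad up, grasp nothing, and leave the small glassware and the stopper around the pump where they stand.

Things in the scene. Friction and masses are not known exactly. Their poses are not given: they have to be found in the camera images.
- pump: Syringe pump, fixed to the worktop in a fume hood: reach in under its raised glass sash (edge 0.75 m up, 0.33 m ahead) and clear of its post 0.4 to 0.5 m to the right. White base 110 x 300 x 39 mm (x, y, z), rods along y 62 mm up, end plates 88 mm high at y = -140 and +62 mm, grey V cradle at y = 72 to 142 mm (arch 93 mm high). Origin: centre of the underside. The block goes to the pump's own -y.
- pad_top (a point): Centre of the top face of the black ribbed rubber pad in the middle of the pusher block's top. The pad is 34 mm (pump x) by 36 mm (pump y); when up its top lies 92 mm above the worktop and 10 mm above the block's grey top. A finger pressing on the rubber drags the freed block along by friction. Axes as the pump's.
- pad (a joint): How far the pad is pressed straight down, m: within 1 mm of 0 when up (brake holds), 0.008 at its end, 2 mm above the block's top. A spring holds it up: it starts to move at about 8 N and needs about 11 N at the end. Pressed 2 mm or more, the brake lets go and the block slides with about 1 N.
- block (a joint): Position of the pusher block along the rods, m; grows as it goes away from the cradle (pump -y). With the pad up a brake shoe on a finely serrated strip (3 mm pitch) holds it against a few newtons; it must not be forced. When the pad is let up the block may settle by 1 mm or so.
- block_face (a point): Middle of the face of the grey pusher block (84 x 44 x 34 mm in pump x, y, z) that looks at the stop bar, at rod height, 22 mm from the block's centre along the pump's -y. The pad is centred on the block. Axes as the pump's.
- stop_face (a point): Middle of the face of the steel stop bar (88 x 14 x 26 mm, two dark screw heads on top up to 84 mm above the worktop, a pointer hanging over the scale on the base) that looks at the block, at rod height. The bar is clamped to the rods and does not move. Block and bar touch when block_face meets stop_face. Axes as the pump's.
- vial_a: Loose glass vial with white cap, 25 mm wide, 58 mm high, in front of the pump; origin at its underside. To be left alone.
- vial_b: Loose glass vial with black cap, 25 mm wide, 58 mm high, in front of the pump; origin at its underside. To be left alone.
- red_stopper: Loose dark red rubber stopper, 26 mm wide and high, behind the pump; origin at its underside. To be left alone.
- weigher: Loose lidded glass weighing bottle, 32 mm wide, 56 mm high, behind the pump; origin at its underside. To be left alone.
- small_beaker: Loose small glass beaker, 47 mm wide, 56 mm high, beyond the cradle end of the pump; origin at its underside. To be left alone.

How it is judged (in metres and radians):
On the way, in this order (a step that is already met when the one before it is completed fails the run):
1. the pad is pressed at least 1.5 mm with the block still within 15 mm of where it stood (value of joint pad above 0.0015 m and distance of block_face from where it was at the start of the episode below 0.015 m), for 0.1 s.
2. the block has come up to the stop bar (gap under 4 mm) (y of block_face in the frame of stop_face below 0.004 m), for 0.1 s.
At the end, for the whole second after the job is handed in: The pusher block stands at rest against the stop bar (gap under 4 mm) and the pad is up again (pressed less than 1.5 mm), so that the brake holds (y of block_face in the frame of stop_face between -0.003 and 0.004 m and value of joint pad below 0.0015 m and velocity of joint block between -0.005 and 0.005 m/s); the robot touches nothing.
It fails at once if the block is forced along (faster than 15 mm/s) while its pad is up (value of joint pad below 0.0006 m and (velocity of joint block above 0.015 m/s or velocity of joint block below -0.015 m/s)).
It fails at once if a loose bystander is shifted by more than 15 mm, knocked or lifted (distance of any of vial_a, vial_b, red_stopper, weigher, small_beaker from where it was at the start of the episode above 0.015 m).
It also fails if it takes over 38 s, if anything falls off the work surface, if the arm or the gripper's body presses on something with over 40 N, if the wrist force passes 120 N, or if a joint passes its speed limit or range.

ROBOT

A 7-joint arm with a two-finger parallel gripper is mounted at the origin on a cart in front of the work surface, level with it; the furniture and walls round the work are solid. World frame = base frame: x ahead of the robot, y to its left, z up, the work surface at z = 0. Lengths are in mm, angles in rad, forces in N, time in s.
With the tool pointing down it reaches from about 400 to 850 mm from the base axis. Payload 10.4 kg.
Tool frame: the origin (TCP) lies midway between the tips of the shut fingers; the grasp point (between the pads) lies 19 mm behind it (pinch_z is the distance from the TCP to the grasp point, in mm); z points along the fingers, y is the line along which they close (so a half turn about z gives the same grasp; the last joint's range is limited). The gripper opens to 87 mm and grips with 3 to 60 N. Pads are 19 mm wide; open, the fingers measure 117 mm over their backs; the gripper's body (75 mm by 190 mm) begins 51 mm behind the grasp point.
Start: joints at [-1.348, 0.332, -0.065, 1.46, 0.022, 1.35, -0.088], TCP at [152.068, 606.24, 222.576] pointing down, gripper open.
Joint ranges: [-2.6, 2.6], [-0.5, 2.12], [-1.47, 1.34], [0.16, 2.42], [-1.27, 4.41], [0.06, 2.06], [-2.6, 2.6]. Speed limits (rad/s): [2.22, 2.22, 2.79, 2.79, 3.14, 3.14, 3.14].

INTERFACE

Orientations are given as a unit quaternion [w, x, y, z].
In Python, from workcell import * gives the robot as it stands.
- The arm moves only by the shell command python3 -m handwheel 'ROWS'. ROWS is JSON, a list of rows, each an object with "claw": the closure, from 0 (fully open) to 1 (shut); "translation": the shift along the tool's x, y, z normalised to -1 to 1, where 1 is 80 mm, a list of three; "dr": the turn, a rotation vector about the tool's x, y, z normalised to -1 to 1, where 1 is 180 degrees, a list of three. A call has exactly 10 rows; each row is the pose to reach, as a shift and turn from the pose commanded when the call began, along the tool's axes at that moment, turning the shorter way round; what a row does not reach only later rows make up. A row lasts 1/8 s, in which the tool goes at most 62.5 mm and 10.7 degrees, less where a joint would pass 70% of its speed; a pose out of reach is approached as far as the arm can. A call with a number of a shift or a turn outside -1 to 1 is refused whole. A call with a gripper value outside its range is refused whole. The fingers move at their own pace and stop on an object; the grip force is fixed at half the most. Time passes only in rows, so rows that repeat a pose let the fingers close, or fill a call up. It gives the time, the measured TCP pose, the force, the opening and the grip force at its end, in the units of the state.
- observe(): the state, without advancing time (a new reading comes with each control period).
- read_camera(name): name is "side" or "top" or "wrist"; returns a dict with "frame" (384x512x3 uint8, red, green, blue), "fx", "fy", "cx", "cy" (pixels), "k1" (the pictures are not rectified: a ray, as slopes to the right and down, at radius r is drawn at 1 + k1 r^2 times it, then the intrinsics apply), "position" and "rotation" of the camera in the world. Camera axes: x right, y up, looking along -z (the intrinsics and any distortion apply to the point x, -y, -z); pixel columns grow to the right and rows downward; lengths in mm; the calibration is good to about 2 mm. A picture is of the moment at which its call begins. There is no depth.
- finish_job(): hands the job in; it is judged then, once.
Trained networks look in a picture, given as the dict that the camera call returned (one of the last four; its "shot" number tells which), for a name from the list of things; names that differ only in an ending like _2 or _b are one class to them, and where a whole thing is asked for, a point or a joint stands for the part that bears it (a point fixed in the world has none). Each returns a list of dicts, best first, with "confidence" (0 to 1); they miss things now and then, are a little off and sometimes report something else, mostly with a low value. They report only what shows in the picture. A call takes as long as a camera call.
- boxes_of(picture, target): "position" ([x, y, z] in mm, in world coordinates, good to about 4 mm: the middle of the surface that is visible of it).
- masks_of(picture, target): "pixels" (384x512 bool, what is visible of it).
- spot_point(picture, target): "position" ([x, y, z] in mm, in world coordinates, good to about 4 mm: a listed point, or the origin of a listed thing).
The state is a dict: "time": time; "qpos": joint angles; "joint_velocities": joint speeds; "effort": joint torques, N m; "eef_pos": TCP position; "eef_rot": TCP orientation; "force": force on the tool from outside, world axes, zero at the start; "torque": the same for the moment, N m; "gripper_width": finger opening in mm; "finger_force": force on a finger pad.
Only numpy, scipy, OpenCV 4.12 (cv2) and the standard library are available. Lean on these libraries where they do the work, as an engineer would, in place of code of your own. Each camera call takes 0.05 s, during which the arm holds its last target. There are 200 camera calls.

## Working session

There is one attempt and no reset: what is moved stays moved. The work goes in short steps, Python scripts to look and compute and a shell command to move; the robot and the scene stay as the last step left them, time stands still between calls to the robot, and variables do not carry over. Pictures are saved under pics/ and viewed, at most 10 in all, crops included, and the job is handed in when it is done.

```bash
mkdir -p pics
cat > h.py <<'E'
from workcell import *
import numpy as np, cv2
from scipy.spatial.transform import Rotation as R
def rot(q): return R.from_quat([q[1],q[2],q[3],q[0]])
E
python3 - <<'E'
from h import *
s=observe(); print(s['time'],s['eef_pos'],s['eef_rot'],s['force'],s['gripper_width']); print(rot(s['eef_rot']).as_matrix().round(3))
ims=[]
for c in ['side','top']:
    p=read_camera(c); ims.append(p['frame'])
    print(c,p['position'])
    for t in ['pad_top','block_face','stop_face','pump','vial_a','vial_b','red_stopper','weigher','small_beaker']:
        print(t,[(np.round(d['position'],1).tolist(),round(d['confidence'],2)) for d in spot_point(p,t)[:2]])
    cv2.imwrite(f'pics/{c}0.png',p['frame'][:,:,::-1])
E
```

```text
0.0 [151.98421106 605.81481212 221.75079164] [-5.74364435e-05  1.22586981e-01  9.92457508e-01 -7.23385158e-04] [ 0.13021951  0.42211115 -0.12937751] 86.96756725475704
[[-0.97   0.243 -0.   ]
 [ 0.243  0.97  -0.001]
 [-0.    -0.001 -1.   ]]
side [ 516.36500458 -269.15813163  635.58648738]
pad_top [([545.0, 374.5, 95.0], 0.66)]
block_face [([554.2, 349.0, 62.3], 0.86)]
stop_face [([569.6, 268.5, 62.4], 0.74)]
pump [([554.2, 358.8, 0.9], 0.63)]
vial_a [([474.6, 306.9, 0.7], 0.57), ([460.2, 388.7, -0.2], 0.47)]
vial_b [([474.6, 306.9, 0.7], 0.57), ([460.2, 388.7, -0.2], 0.47)]
red_stopper [([646.4, 326.9, 1.5], 0.42), ([475.0, 307.9, -0.1], 0.37)]
weigher [([630.0, 407.9, 1.0], 0.77)]
small_beaker [([504.7, 543.1, -2.3], 0.68)]
top [372.68174275 393.19663218 899.32457069]
pad_top [([543.1, 377.5, 92.8], 0.67), ([550.1, 357.9, -4.2], 0.39)]
block_face [([556.0, 349.9, 62.0], 0.78)]
stop_face [([574.1, 264.5, 61.9], 0.74)]
pump [([548.8, 354.6, -3.8], 0.74)]
vial_a [([460.2, 389.1, -0.5], 0.6), ([477.2, 305.0, -2.5], 0.44)]
vial_b [([460.2, 389.1, -0.5], 0.6), ([477.2, 305.0, -2.5], 0.44)]
red_stopper [([648.0, 327.4, 0.7], 0.4)]
weigher [([624.6, 406.9, 3.1], 0.74)]
small_beaker [([504.1, 542.1, -1.2], 0.59)]
```

View pics/side0.png

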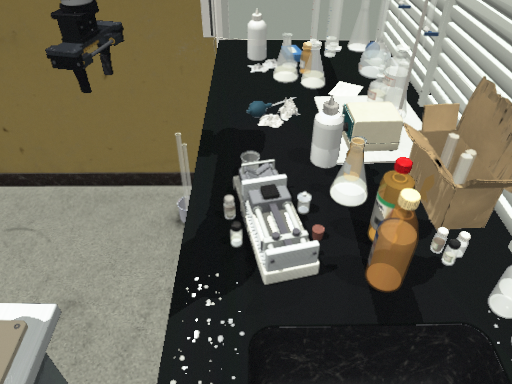

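View pics/top0.png

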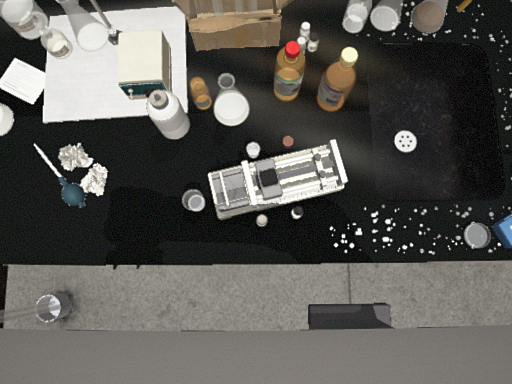

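The side view shows the pump with its pad block near (270,190), the stop bar around (280,222), and vials at (229,207) and (236,235). The top view shows the pad at (268,180) and the stop bar at (322,165), with the pump yawed about 13–14°. The network points agree with the given heights: pad at about (544,376,93) and a gap of about 85 mm. I'll shut the fingers, align the tool y with the pump y, and head over.

```bash
python3 -m handwheel '[{"claw":1,"translation":[-0.15,0,0],"dr":[0,0,-0.03]},{"claw":1,"translation":[-0.4,0,0],"dr":[0,0,-0.07]},{"claw":1,"translation":[-0.7,-0.1,0],"dr":[0,0,-0.11]},{"claw":1,"translation":[-1,-0.2,0],"dr":[0,0,-0.15]},{"claw":1,"translation":[-1,-0.4,0],"dr":[0,0,-0.155]},{"claw":1,"translation":[-1,-0.6,0],"dr":[0,0,-0.155]},{"claw":1,"translation":[-1,-0.8,0],"dr":[0,0,-0.155]},{"claw":1,"translation":[-1,-1,0],"dr":[0,0,-0.155]},{"claw":1,"translation":[-1,-1,0],"dr":[0,0,-0.155]},{"claw":1,"translation":[-1,-1,0],"dr":[0,0,-0.155]}]'
python3 - <<'E'
from h import *
s=observe(); print(s['eef_pos'],s['qpos'],s['gripper_width']); M=rot(s['eef_rot']).as_matrix(); print(M.round(3))
P=np.array([[545,374.5],[543.1,377.5],[554.2,349],[556,349.9],[569.6,268.5],[574.1,264.5],[554.2,358.8],[548.8,354.6]])
q=P-P.mean(0); v=np.linalg.svd(q)[2][0]; print('yaw',np.degrees(np.arctan2(-v[0],v[1])),P.mean(0))
d=np.array([544,376,222])-s['eef_pos']; print(M.T@d/80)
E
```

```text
time: 2.25
eef_pos: [210.3, 509.7, 222.7]
eef_rot: [0.0, -0.12, 0.993, 0.0]
force: [-1.5, 0.2, -0.1]
gripper_width: 1.6
finger_force: 0.0
[210.25509217 509.65691148 222.70631547] [-1.1769028   0.17343874 -0.09630413  1.65632088  0.01710655  1.31208023
  0.53590439] 1.6302731772563042
[[-0.971 -0.239  0.   ]
 [-0.239  0.971  0.001]
 [-0.     0.001 -1.   ]]
yaw 13.481402235531933 [555.625  337.1625]
[-3.65184306 -2.61903357  0.00836096]
```

```bash
for i in 1; do python3 -m handwheel '[{"claw":1,"translation":[-0.15,-0.1,0],"dr":[0,0,0]},{"claw":1,"translation":[-0.3,-0.2,0],"dr":[0,0,0]},{"claw":1,"translation":[-0.45,-0.3,0],"dr":[0,0,0]},{"claw":1,"translation":[-0.6,-0.4,0],"dr":[0,0,0]},{"claw":1,"translation":[-0.75,-0.5,0],"dr":[0,0,0]},{"claw":1,"translation":[-0.9,-0.6,0],"dr":[0,0,0]},{"claw":1,"translation":[-1,-0.7,0],"dr":[0,0,0]},{"claw":1,"translation":[-1,-0.7,0],"dr":[0,0,0]},{"claw":1,"translation":[-1,-0.7,0],"dr":[0,0,0]},{"claw":1,"translation":[-1,-0.7,0],"dr":[0,0,0]}]'; done
python3 -m handwheel '[{"claw":1,"translation":[-0.15,-0.1,0],"dr":[0,0,0]},{"claw":1,"translation":[-0.3,-0.2,0],"dr":[0,0,0]},{"claw":1,"translation":[-0.45,-0.3,0],"dr":[0,0,0]},{"claw":1,"translation":[-0.6,-0.4,0],"dr":[0,0,0]},{"claw":1,"translation":[-0.75,-0.5,0],"dr":[0,0,0]},{"claw":1,"translation":[-0.9,-0.6,0],"dr":[0,0,0]},{"claw":1,"translation":[-1,-0.7,0],"dr":[0,0,0]},{"claw":1,"translation":[-1,-0.7,0],"dr":[0,0,0]},{"claw":1,"translation":[-1,-0.7,0],"dr":[0,0,0]},{"claw":1,"translation":[-1,-0.7,0],"dr":[0,0,0]}]'
python3 - <<'E'
from h import *
s=observe(); print(s['eef_pos'],s['qpos'],s['force']); M=rot(s['eef_rot']).as_matrix()
d=np.array([544,376,222])-s['eef_pos']; print(M.T@d/80)
E
```

```text
time: 3.5
eef_pos: [300.6, 474.3, 222.6]
eef_rot: [-0.0, -0.121, 0.993, 0.0]
force: [0.3, 0.1, 0.5]
gripper_width: 0.4
finger_force: 0.0
time: 4.75
eef_pos: [391.7, 439.1, 222.6]
eef_rot: [-0.0, -0.121, 0.993, 0.0]
force: [-0.3, 0.8, -1.0]
gripper_width: 0.5
finger_force: 0.0
[391.70969601 439.06304102 222.6049447 ] [-0.95354295  0.24920968  0.04035975  1.56644282 -0.01056358  1.32602507
  0.90109593] [-0.27168654  0.83372942 -0.97331958]
[-1.65904261 -1.22179616  0.00703706]
```

```bash
python3 -m handwheel '[{"claw":1,"translation":[-0.15,-0.1,0],"dr":[0,0,0]},{"claw":1,"translation":[-0.3,-0.2,0],"dr":[0,0,0]},{"claw":1,"translation":[-0.45,-0.3,0],"dr":[0,0,0]},{"claw":1,"translation":[-0.6,-0.4,0],"dr":[0,0,0]},{"claw":1,"translation":[-0.75,-0.5,0],"dr":[0,0,0]},{"claw":1,"translation":[-0.9,-0.6,0],"dr":[0,0,0]},{"claw":1,"translation":[-1,-0.7,0],"dr":[0,0,0]},{"claw":1,"translation":[-1,-0.7,0],"dr":[0,0,0]},{"claw":1,"translation":[-1,-0.7,0],"dr":[0,0,0]},{"claw":1,"translation":[-1,-0.7,0],"dr":[0,0,0]}]'
python3 - <<'E'
from h import *
P=[]
for c in ['wrist','side','wrist','top']:
    p=read_camera(c)
    for t in ['pad_top','block_face','stop_face','pump']:
        r=spot_point(p,t)[:1]
        print(c,t,[(np.round(d['position'],1).tolist(),round(d['confidence'],2)) for d in r])
    if c=='wrist': cv2.imwrite('pics/w1.png',p['frame'][:,:,::-1])
s=observe(); print(s['time'],s['eef_pos'],s['force']); M=rot(s['eef_rot']).as_matrix()
d=np.array([544,376,130])-s['eef_pos']; print(M.T@d/80)
E
```

```text
time: 6.0
eef_pos: [482.8, 403.9, 222.7]
eef_rot: [-0.0, -0.121, 0.993, 0.0]
force: [-0.3, -0.4, 0.9]
gripper_width: 0.4
finger_force: 0.0
wrist pad_top [([546.5, 369.0, 92.6], 0.64)]
wrist block_face [([553.7, 350.2, 63.4], 0.8)]
wrist stop_face [([574.1, 264.1, 57.5], 0.65)]
wrist pump [([554.3, 353.1, -0.6], 0.66)]
side pad_top [([545.4, 374.3, 98.6], 0.68)]
side block_face [([556.3, 350.2, 61.0], 0.84)]
side stop_face [([572.1, 264.1, 64.5], 0.91)]
side pump [([553.6, 355.5, 1.4], 0.69)]
wrist pad_top [([544.4, 369.3, 94.7], 0.8)]
wrist block_face [([550.6, 348.1, 62.8], 0.87)]
wrist stop_face [([572.5, 264.1, 56.3], 0.95)]
wrist pump [([553.7, 356.4, -1.8], 0.91)]
top pad_top []
top block_face []
top stop_face []
top pump []
7.0 [483.37213593 403.34587799 222.53702527] [ 0.79478991 -0.12481001 -0.07844598]
[-0.65430481 -0.5130022   1.15666583]
```

View pics/w1.png

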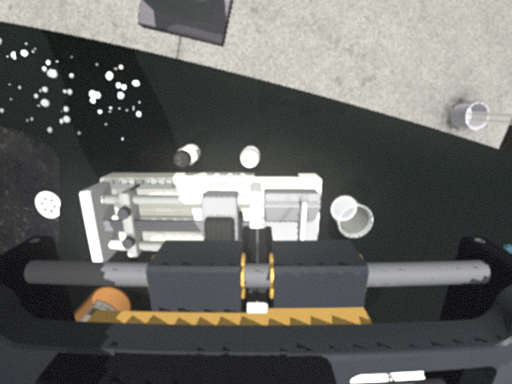

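The wrist view shows the pump parallel to the tool's closing line, with the pad at about (222,228) and the stop bar at about (125,225). The fingers at (257,240) still need to move toward the pad. The fused pad centre is about (546.5,372).

```bash
python3 -m handwheel '[{"claw":1,"translation":[-0.15,-0.1,0],"dr":[0,0,0]},{"claw":1,"translation":[-0.3,-0.25,0],"dr":[0,0,0]},{"claw":1,"translation":[-0.45,-0.4,0.1],"dr":[0,0,0]},{"claw":1,"translation":[-0.6,-0.5,0.3],"dr":[0,0,0]},{"claw":1,"translation":[-0.67,-0.57,0.5],"dr":[0,0,0]},{"claw":1,"translation":[-0.67,-0.57,0.7],"dr":[0,0,0]},{"claw":1,"translation":[-0.67,-0.57,0.9],"dr":[0,0,0]},{"claw":1,"translation":[-0.67,-0.57,1],"dr":[0,0,0]},{"claw":1,"translation":[-0.67,-0.57,1],"dr":[0,0,0]},{"claw":1,"translation":[-0.67,-0.57,1],"dr":[0,0,0]}]'
python3 - <<'E'
from h import *
for c in ['wrist','side']:
    p=read_camera(c)
    for t in ['pad_top','block_face']:
        r=spot_point(p,t)[:1]
        print(c,t,[(np.round(d['position'],1).tolist(),round(d['confidence'],2)) for d in r])
    f=p['frame']
    if c=='side':
        f=cv2.resize(f[120:290,190:360],None,fx=3.5,fy=3.5,interpolation=2)
    cv2.imwrite(f'pics/{c}2.png',f[:,:,::-1])
s=observe(); print(s['time'],s['eef_pos'],s['force'])
E
```

```text
time: 8.25
eef_pos: [546.5, 372.3, 143.3]
eef_rot: [0.0, -0.12, 0.993, 0.0]
force: [-0.6, -0.2, -0.4]
gripper_width: 0.5
finger_force: 0.0
wrist pad_top [([545.1, 368.6, 95.5], 0.85)]
wrist block_face [([552.1, 349.6, 61.5], 0.67)]
side pad_top [([544.5, 372.3, 97.3], 0.57)]
side block_face [([551.7, 350.2, 62.0], 0.8)]
8.55 [546.42464269 371.95067485 142.85867435] [ 0.25561873  0.69395264 -0.74524   ]
```

View pics/wrist2.png

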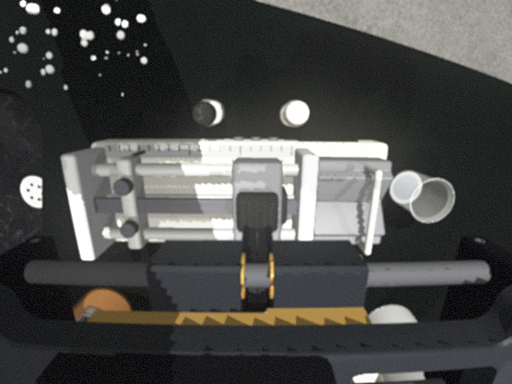

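View pics/side2.png

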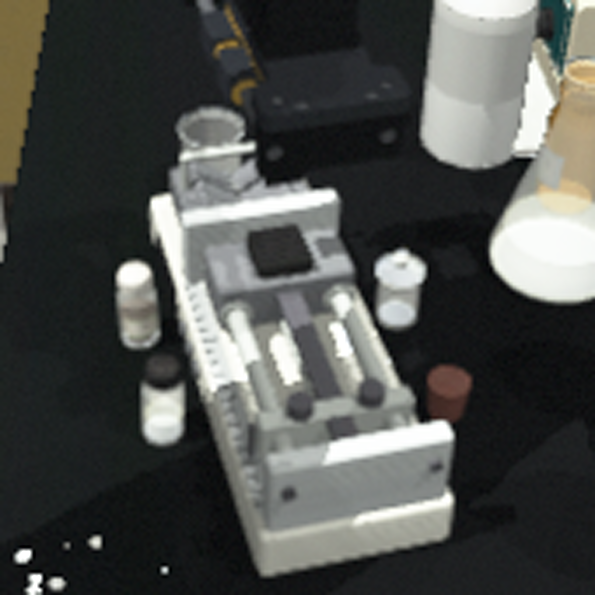

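The wrist view shows the pad at about (257,208), in line with the finger column at 257. The side crop shows the pad uncovered at (280,250), with the gripper body above and behind it. I'll check this against projections and mask centroids.

```bash
cat >> h.py <<'E'
def proj(p,X):
    c=np.array(p['rotation']); 
    c=c if c.shape==(3,3) else rot(c).as_matrix()
    v=c.T@(np.array(X)-p['position']); a=np.array([v[0],-v[1]])/-v[2]; a=a*(1+p['k1']*(a@a))
    return np.array([p['cx']+p['fx']*a[0],p['cy']+p['fy']*a[1]])
E
python3 - <<'E'
from h import *
from scipy.optimize import least_squares
for c in ['side','wrist']:
    p=read_camera(c); s=observe()
    print(c,'tcp',proj(p,s['eef_pos']).round(1),'guess',proj(p,[546.5,372,92]).round(1))
    f=p['frame']
    m=masks_of(p,'pad_top')
    for r in m[:2]:
        ys,xs=np.nonzero(r['pixels']); print(r['confidence'],len(xs),xs.mean(),ys.mean(),xs.min(),xs.max(),ys.min(),ys.max())
    y0,x0=(170,250) if c=='side' else (185,225)
    g=cv2.cvtColor(f,cv2.COLOR_RGB2GRAY)[y0:y0+50,x0:x0+65]
    if c=='side':
        lab=cv2.connectedComponentsWithStats((g<60).astype(np.uint8)); print([(st.tolist(),ce.round(1)+[x0,y0]) for st,ce in zip(lab[2],lab[3])][1:])
E
```

```text
side tcp [269.5 169.9] guess [269.  189.3]
0.75 206 270.16990291262135 192.34466019417476 262 279 185 199
[([14, 0, 51, 50, 966], array([300.3, 187.8])), ([11, 15, 18, 14, 203], array([269.3, 191.6]))]
wrist tcp [255.6 241.4] guess [256.  214.4]
0.9 1461 257.2354551676934 210.63586584531143 236 278 193 231
```

The projections agree to within about 3 mm and the fingers are centred over the pad. Next I press down to about z = 87.5.

```bash
python3 -m handwheel '[{"claw":1,"translation":[0,0,0.2],"dr":[0,0,0]},{"claw":1,"translation":[0,0,0.4],"dr":[0,0,0]},{"claw":1,"translation":[0,0,0.55],"dr":[0,0,0]},{"claw":1,"translation":[0,0,0.6],"dr":[0,0,0]},{"claw":1,"translation":[0,0,0.63],"dr":[0,0,0]},{"claw":1,"translation":[0,0,0.65],"dr":[0,0,0]},{"claw":1,"translation":[0,0,0.67],"dr":[0,0,0]},{"claw":1,"translation":[0,0,0.69],"dr":[0,0,0]},{"claw":1,"translation":[0,0,0.69],"dr":[0,0,0]},{"claw":1,"translation":[0,0,0.69],"dr":[0,0,0]}]'
python3 -c "
from h import *
s=observe();print(s['eef_pos'],s['force'])"
```

```text
time: 10.0
eef_pos: [546.1, 372.4, 88.8]
eef_rot: [0.0, -0.12, 0.993, 0.001]
force: [-5.7, -1.8, 8.9]
gripper_width: 0.7
finger_force: 4.4
[546.07497019 372.43341415  88.76017725] [-5.71539425 -1.80657242  8.94254874]
```

The pad is pressed about 3 mm at 9 N. I'll press about 2 mm deeper, then slide toward the stop.

```bash
python3 -m handwheel '[{"claw":1,"translation":[0,0,0.03],"dr":[0,0,0]},{"claw":1,"translation":[0,0,0.03],"dr":[0,0,0]},{"claw":1,"translation":[0,-0.05,0.03],"dr":[0,0,0]},{"claw":1,"translation":[0,-0.12,0.03],"dr":[0,0,0]},{"claw":1,"translation":[0,-0.2,0.03],"dr":[0,0,0]},{"claw":1,"translation":[0,-0.28,0.03],"dr":[0,0,0]},{"claw":1,"translation":[0,-0.36,0.03],"dr":[0,0,0]},{"claw":1,"translation":[0,-0.43,0.03],"dr":[0,0,0]},{"claw":1,"translation":[0,-0.5,0.03],"dr":[0,0,0]},{"claw":1,"translation":[0,-0.5,0.03],"dr":[0,0,0]}]'
python3 - <<'E'
from h import *
for c in ['side','wrist']:
    p=read_camera(c)
    for t in ['pad_top','block_face','stop_face']:
        print(c,t,[(np.round(d['position'],1).tolist(),round(d['confidence'],2)) for d in spot_point(p,t)[:1]])
cv2.imwrite('pics/w3.png',p['frame'][:,:,::-1])
s=observe();print(s['eef_pos'],s['force'])
E
```

```text
time: 11.25
eef_pos: [555.9, 333.2, 86.5]
eef_rot: [0.0, -0.12, 0.993, 0.001]
force: [-4.5, -1.9, 10.9]
gripper_width: 0.4
finger_force: 4.8
side pad_top [([554.5, 333.3, 90.8], 0.38)]
side block_face [([566.6, 312.7, 63.1], 0.87)]
side stop_face [([630.1, 407.3, 3.6], 0.67)]
wrist pad_top [([556.2, 329.3, 88.4], 0.7)]
wrist block_face [([560.2, 311.0, 60.5], 0.72)]
wrist stop_face [([570.2, 266.8, 58.5], 0.75)]
[555.81370411 333.53773638  86.52192896] [-6.81999792 -2.76655954  9.10827368]
```

View pics/w3.png

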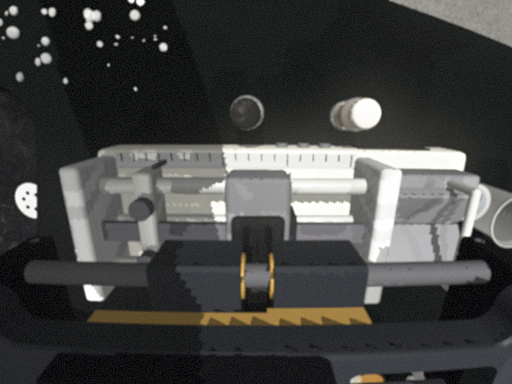

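The wrist view shows the block at (258,205) moving with the fingers. It has travelled 40 mm and the bar at (150,205) is still about 46 mm away. I'll keep pushing, slowing near contact.

```bash
python3 -m handwheel '[{"claw":1,"translation":[0.01,-0.05,0],"dr":[0,0,0]},{"claw":1,"translation":[0.01,-0.12,0],"dr":[0,0,0]},{"claw":1,"translation":[0.02,-0.2,0],"dr":[0,0,0]},{"claw":1,"translation":[0.02,-0.28,0],"dr":[0,0,0]},{"claw":1,"translation":[0.02,-0.36,0],"dr":[0,0,0]},{"claw":1,"translation":[0.02,-0.43,0],"dr":[0,0,0]},{"claw":1,"translation":[0.02,-0.49,0],"dr":[0,0,0]},{"claw":1,"translation":[0.02,-0.53,0],"dr":[0,0,0]},{"claw":1,"translation":[0.02,-0.56,0],"dr":[0,0,0]},{"claw":1,"translation":[0.02,-0.58,0],"dr":[0,0,0]}]'
python3 - <<'E'
from h import *
for c in ['side','wrist']:
    p=read_camera(c)
    for t in ['pad_top','block_face','stop_face']:
        print(c,t,[(np.round(d['position'],1).tolist(),round(d['confidence'],2)) for d in spot_point(p,t)[:1]])
cv2.imwrite('pics/w4.png',p['frame'][:,:,::-1])
s=observe();print(s['eef_pos'],s['force'],rot(s['eef_rot']).as_matrix().T@s['force'])
E
```

```text
time: 12.9
eef_pos: [566.5, 288.6, 87.0]
eef_rot: [0.002, -0.12, 0.993, 0.001]
force: [-2.0, 0.2, 9.1]
gripper_width: 0.5
finger_force: 4.7
side pad_top []
side block_face [([574.6, 266.6, 61.4], 0.58)]
side stop_face [([572.7, 267.8, 64.8], 0.73)]
wrist pad_top []
wrist block_face [([570.3, 265.7, 61.9], 0.79)]
wrist stop_face [([572.9, 262.8, 57.9], 0.61)]
[566.52048342 288.36534519  87.01349152] [-2.37266601 -1.06679506  8.78028529] [ 2.53018904 -0.45755537 -8.78918609]
```

View pics/w4.png

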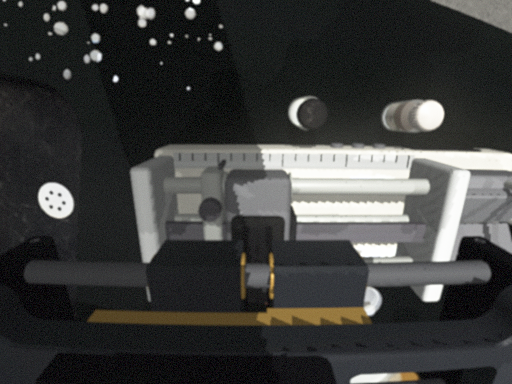

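The block is nearly at the bar (edges at x of about 225 in the picture), with no contact force yet. I'll push on slowly.

```bash
python3 -m handwheel '[{"claw":1,"translation":[0,-0.01,0],"dr":[0,0,0]},{"claw":1,"translation":[0,-0.02,0],"dr":[0,0,0]},{"claw":1,"translation":[0,-0.03,0],"dr":[0,0,0]},{"claw":1,"translation":[0,-0.04,0],"dr":[0,0,0]},{"claw":1,"translation":[0,-0.05,0],"dr":[0,0,0]},{"claw":1,"translation":[0,-0.05,0],"dr":[0,0,0]},{"claw":1,"translation":[0,-0.05,0],"dr":[0,0,0]},{"claw":1,"translation":[0,-0.05,0],"dr":[0,0,0]},{"claw":1,"translation":[0,-0.05,0],"dr":[0,0,0]},{"claw":1,"translation":[0,-0.05,0],"dr":[0,0,0]}]'
python3 - <<'E'
from h import *
for _ in range(3):
    p=read_camera('wrist'); s=observe();print(s['eef_pos'],rot(s['eef_rot']).as_matrix().T@s['force'])
for t in ['block_face','stop_face']:
    print(t,[(np.round(d['position'],1).tolist(),round(d['confidence'],2)) for d in spot_point(p,t)[:1]])
cv2.imwrite('pics/w5.png',cv2.resize(p['frame'][140:260,150:350,::-1],None,fx=4,fy=4,interpolation=2))
E
```

```text
time: 14.55
eef_pos: [567.2, 285.6, 87.1]
eef_rot: [0.002, -0.121, 0.993, 0.001]
force: [-3.0, 2.1, 9.6]
gripper_width: 0.3
finger_force: 4.7
[567.16019855 285.61801311  87.10864967] [  2.50811388   2.82313118 -10.23111587]
[567.16485714 285.55614228  87.11617624] [ 1.94562491  2.61456787 -9.83628794]
[567.14136614 285.60344927  87.10705617] [ 1.81512896  3.53236751 -9.89842289]
block_face [([572.8, 264.6, 63.2], 0.89)]
stop_face [([575.7, 262.9, 60.4], 0.57)]
```

View pics/w5.png

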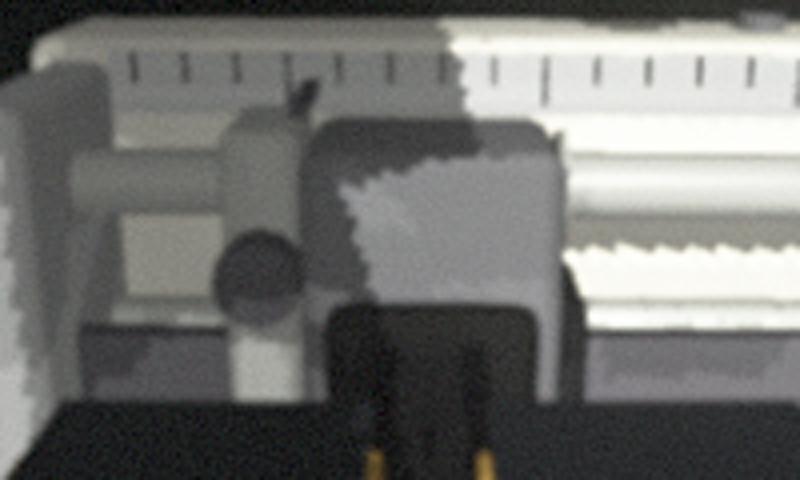

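The block touches the bar at x of about 305 in the crop: the motion stalled with a reaction force of about 3 N. Now I lift straight off.

```bash
python3 -m handwheel '[{"claw":1,"translation":[0,0,-0.03],"dr":[0,0,0]},{"claw":1,"translation":[0,0,-0.06],"dr":[0,0,0]},{"claw":1,"translation":[0,0,-0.1],"dr":[0,0,0]},{"claw":1,"translation":[0,0,-0.15],"dr":[0,0,0]},{"claw":1,"translation":[0,0,-0.3],"dr":[0,0,0]},{"claw":1,"translation":[0,0,-0.5],"dr":[0,0,0]},{"claw":1,"translation":[0,0,-0.7],"dr":[0,0,0]},{"claw":1,"translation":[0,0,-0.9],"dr":[0,0,0]},{"claw":1,"translation":[0,0,-0.9],"dr":[0,0,0]},{"claw":1,"translation":[0,0,-0.9],"dr":[0,0,0]}]'
python3 - <<'E'
from h import *
for c in ['side','wrist']:
    p=read_camera(c)
    for t in ['pad_top','block_face','stop_face']:
        print(c,t,[(np.round(d['position'],1).tolist(),round(d['confidence'],2)) for d in spot_point(p,t)[:1]])
cv2.imwrite('pics/w6.png',cv2.resize(p['frame'][120:270,100:350,::-1],None,fx=3.2,fy=3.2,interpolation=2))
s=observe();print(s['eef_pos'],s['force'])
E
```

```text
time: 16.05
eef_pos: [566.1, 283.6, 156.5]
eef_rot: [-0.0, -0.12, 0.993, -0.0]
force: [-0.6, -0.6, 0.7]
gripper_width: 0.4
finger_force: 0.0
side pad_top [([565.5, 285.8, 98.1], 0.73)]
side block_face [([577.8, 266.5, 58.8], 0.59)]
side stop_face [([573.3, 264.9, 65.3], 0.62)]
wrist pad_top [([564.9, 283.5, 94.8], 0.84)]
wrist block_face [([572.1, 262.1, 63.8], 0.68)]
wrist stop_face [([573.5, 266.4, 55.9], 0.56)]
[566.30910778 283.64677699 156.75438959] [-0.14170913 -0.52496285 -0.46023694]
```

View pics/w6.png

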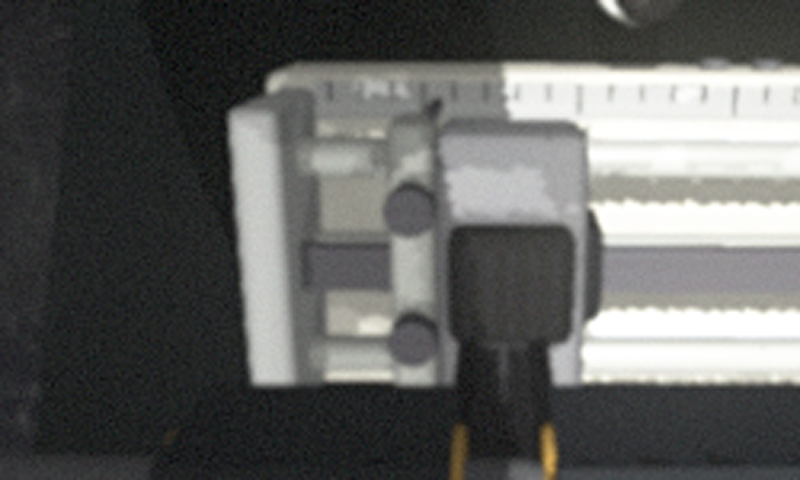

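The crop shows the block against the bar (edges meeting at x of about 440), the pad up, and the fingers clear of it.

```bash
python3 -c "
from workcell import *
print(finish_job())"
```

```text
the job is handed in; nothing more can be done
None
```

I pressed the pad, slid the block up to the steel stop bar and lifted straight off. The last pictures show the block against the bar, the pad up and the fingers clear, and I handed the job in at about 16 s; no verdict came back.

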